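Make up two woodworking course kits

ROBOT

A 6-joint arm with a two-finger parallel gripper is mounted at the origin on the work surface. World frame = base frame: x ahead of the robot, y to its left, z up, the work surface at z = 0. Lengths are in mm, angles in rad, forces in N, time in s.
With the tool pointing down it reaches from about 400 to 925 mm from the base axis. Payload 12.5 kg.
Tool frame: the origin (TCP) lies midway between the tips of the shut fingers; the grasp point (between the pads) lies 19 mm behind it; z points along the fingers, y is the line along which they close (so a half turn about z gives the same grasp; the last joint's range is limited). The gripper opens to 95 mm and grips with 3 to 60 N. Pads are 20 mm wide; open, the fingers measure 119 mm over their backs; the gripper's body (75 mm by 180 mm) begins 59 mm behind the grasp point.
Start: joints at [-1.22, 0.491, 1.559, -0, 1.092, -0.106], TCP at [275.699, -560.928, 181.761] pointing down, gripper open.
Joint ranges: [-3.1, 3.1], [-0.84, 2.19], [0.05, 2.79], [-1.13, 4.28], [0.06, 2.93], [-2.69, 2.69]. Speed limits (rad/s): [2.22, 2.22, 2.79, 3.14, 3.14, 3.14].

INTERFACE

Orientations are given as [roll, pitch, yaw] about the fixed x, y, z axes, in that order (R = Rz(yaw) Ry(pitch) Rx(roll)).
In Python, from cell import state, read_camera, camera_info, env gives the robot as it stands.
- The arm moves only by the tool move_arm, never from a script. Its argument "commands" is a list of rows, each a list of 3 entries, a list of its own where there are three numbers: the shift along the world's x, y, z in cm, then the turn, a rotation vector about the world's x, y, z in degrees, then the opening, from 0 (shut) to 1 (fully open). A call has 1 to 10 rows; each row shifts and turns the commanded pose from where the row before left it; what a row does not reach is not made up. A row lasts 1/10 s, in which the tool goes at most 50 mm and 8.59 degrees, less where a joint would pass 70% of its speed; a pose out of reach is approached as far as the arm can. A call with a gripper value outside its range is refused whole. The fingers move at their own pace and stop on an object; the grip force is fixed at half the most. Time passes only in rows, so rows that do not move let the fingers close. It gives the time, the measured TCP pose, the force, the opening and the grip force at its end, in the units of the state.
- state(): the state, without advancing time (a new reading comes with each control period).
- read_camera(name): name is "scene" or "top" or "wrist"; returns the picture (400x640x3 uint8, blue, green, red); there is no depth.
- camera_info(name): a dict with "K" (3x3 intrinsics, pixels), "cam_to_world" (4x4, takes a point from camera to world coordinates). Camera axes: x right, y down, z forward; pixel columns grow to the right and rows downward; lengths in mm; the calibration is good to about 2 mm. A picture is of the moment at which its call begins: read the wrist's pose just before it. camera_info takes no time and is no camera call; for the wrist camera it gives the pose at the moment of the call.
- env.job_done(): hands the job in; it is judged then, once.
The state is a dict: "t": time; "joints": joint angles; "qvel": joint speeds; "tau": joint torques, N m; "eef_pos": TCP position; "tcp_rot": TCP orientation; "ft_force": force on the tool from outside, world axes, zero at the start; "moment": the same for the moment, N m; "opening": opening from 0.0 (shut) to 1.0 (fully open); "grip_force": force on a finger pad.
Only numpy, scipy, OpenCV 4.12 (cv2) and the standard library are available. Lean on these libraries where they do the work, as an engineer would, in place of code of your own. Each camera call takes 0.05 s, during which the arm holds its last target. There are 200 camera calls.

TASK

Make up the two course kits from the stock standing on the bench: the green tray gets the dark knob, the pale slotted block and the yellow tin; the blue tray gets the pale knob and the red tin. Stand each thing upright on the floor of a compartment of its own (any compartment of the right tray), and leave the dark slotted block, the glue bottle and the little birdhouse standing where they are.

Things in the scene. Friction and masses are not known exactly. Their poses are not given: they have to be found in the camera images.
- tray_green: Green tray fixed to the bench, 214 x 74 mm, 17 mm high over all, floor 5 mm thick, walls and dividers 4 mm thick. Long side along its own x. Three equal open compartments in a row, each 66 x 66 mm inside, with centres at x = -70, 0 and +70 mm, y = 0 in the tray's frame; walls and floors all of that one colour. Origin at the centre of the underside, z up
- tray_blue: Blue tray fixed to the bench, 214 x 74 mm, 17 mm high over all, floor 5 mm thick, walls and dividers 4 mm thick. Long side along its own x. Three equal open compartments in a row, each 66 x 66 mm inside, with centres at x = -70, 0 and +70 mm, y = 0 in the tray's frame; walls and floors all of that one colour. Origin at the centre of the underside, z up
- knob_dark: Dark brown turned drawer knob, 55 mm tall: foot 34 mm across, narrow neck, drum-shaped head 40 mm across from 27 to 50 mm above the bench (grip the head); origin at the centre of its underside, z up; stands upright on the bench
- knob_pale: Pale wooden turned drawer knob, 55 mm tall: foot 34 mm across, narrow neck, drum-shaped head 40 mm across from 27 to 50 mm above the bench (grip the head); origin at the centre of its underside, z up; stands upright on the bench
- block_pale: Pale wooden square block, 40 x 40 mm, 70 mm tall, solid for the lower 45 mm; an open slot 14 mm wide and 25 mm deep runs along its x across the top; origin at the centre of its underside, z up; stands upright on the bench
- block_dark: Dark brown square block, 40 x 40 mm, 70 mm tall, solid for the lower 45 mm; an open slot 14 mm wide and 25 mm deep runs along its x across the top; origin at the centre of its underside, z up; stands upright on the bench. It belongs to no kit
- tin_yellow: Yellow closed round tin, 44 mm across and 55 mm tall, its upper 15 mm a lid 46 mm across, firmly shut, with a steel disc on top; origin at the centre of its underside, z up; stands upright on the bench
- tin_red: Red closed round tin, 44 mm across and 55 mm tall, its upper 15 mm a lid 46 mm across, firmly shut, with a steel disc on top; origin at the centre of its underside, z up; stands upright on the bench
- glue_bottle: White round bottle with an orange spout, 38 mm across, 86 mm tall; origin at the centre of its underside, z up; stands upright on the bench. It belongs to no kit
- birdhouse: Small model birdhouse, teal walls 46 x 42 mm and a deeper teal pitched roof 52 x 57 mm over the eaves, about 73 mm tall; origin at the centre of its underside, z up; stands upright on the bench. It belongs to no kit. (A loose low wooden offcut, eight-sided, 36 mm across and 17 mm high, also lies among the stock and does not matter)
Things that resemble listed ones, but are neither listed nor needed, are in the scene too. What is shaped like the glue_bottle but purple is not meant.

How it is judged (in metres and radians):
At the end, for the whole second after the job is handed in: Each kit thing is inside its tray (105 mm along, 33 mm across from the centre), underside 2 to 9 mm above the tray's underside, upright within 0.15 rad, at rest, released; dark block, glue bottle and birdhouse upright and within 30 mm of their start (x of knob_dark in the frame of tray_green between -0.105 and 0.105 m and y of knob_dark in the frame of tray_green between -0.033 and 0.033 m and z of knob_dark in the frame of tray_green between 0.002 and 0.009 m and angle between each of knob_dark, block_pale, tin_yellow, knob_pale, tin_red, block_dark, glue_bottle, birdhouse's own z axis and vertical below 0.15 rad and linear speed of each of knob_dark, block_pale, tin_yellow, knob_pale, tin_red, block_dark, glue_bottle, birdhouse below 0.02 m/s and angular speed of each of knob_dark, block_pale, tin_yellow, knob_pale, tin_red below 0.2 rad/s and contact force between the fingers and knob_dark below 0.05 N and x of block_pale in the frame of tray_green between -0.105 and 0.105 m and y of block_pale in the frame of tray_green between -0.033 and 0.033 m and z of block_pale in the frame of tray_green between 0.002 and 0.009 m and contact force between the fingers and block_pale below 0.05 N and x of tin_yellow in the frame of tray_green between -0.105 and 0.105 m and y of tin_yellow in the frame of tray_green between -0.033 and 0.033 m and z of tin_yellow in the frame of tray_green between 0.002 and 0.009 m and contact force between the fingers and tin_yellow below 0.05 N and x of knob_pale in the frame of tray_blue between -0.105 and 0.105 m and y of knob_pale in the frame of tray_blue between -0.033 and 0.033 m and z of knob_pale in the frame of tray_blue between 0.002 and 0.009 m and contact force between the fingers and knob_pale below 0.05 N and x of tin_red in the frame of tray_blue between -0.105 and 0.105 m and y of tin_red in the frame of tray_blue between -0.033 and 0.033 m and z of tin_red in the frame of tray_blue between 0.002 and 0.009 m and contact force between the fingers and tin_red below 0.05 N and distance of each of block_dark, glue_bottle, birdhouse from where it was at the start of the episode below 0.03 m); the robot touches nothing.
It also fails if it takes over 128 s, if anything falls off the work surface, if the arm or the gripper's body presses on something with over 40 N, if the wrist force passes 120 N, or if a joint passes its speed limit or range.

## Working session

There is one attempt and no reset: what is moved stays moved. The work goes in short steps, Python scripts to look and compute and a tool call to move; the robot and the scene stay as the last step left them, time stands still between calls to the robot, and variables do not carry over. Pictures are saved under pics/ and viewed, at most 14 in all, crops included, and the job is handed in when it is done.

Besides the shell and the picture viewer there is one more tool, called after ">>>" as name(argument=value, ...), one argument or row to a line, values as JSON. move_arm: Moves the arm, as the interface text tells. Its arguments: {"type":"object","properties":{"commands":{"type":"array"}},"required":["commands"]}

```bash
mkdir -p pics; python3 - <<'E'
from cell import *
import cv2,numpy as np
np.set_printoptions(precision=4,suppress=True)
for n in("scene","top"):
    cv2.imwrite(f"pics/{n}0.png",read_camera(n)); c=camera_info(n); print(n,np.array(c["K"]),np.array(c["cam_to_world"]))
print(state())
E
```

```text
scene [[403.1836   0.     327.2221]
 [  0.     403.1836 195.2043]
 [  0.       0.       1.    ]] [[ -0.6118   0.6916  -0.3839 856.0389]
 [  0.7909   0.5282  -0.3089 260.3285]
 [ -0.0109  -0.4926  -0.8702 734.0271]
 [  0.       0.       0.       1.    ]]
top [[475.5225   0.     325.9986]
 [  0.     475.5225 196.0275]
 [  0.       0.       1.    ]] [[   0.0124   -0.9979    0.063   479.5045]
 [  -0.9998   -0.0115    0.0151  -13.9852]
 [  -0.0143   -0.0631   -0.9979 1150.2232]
 [   0.        0.        0.        1.    ]]
{'t': 0.1, 'joints': array([-1.2196,  0.4915,  1.5594, -0.    ,  1.0917, -0.1056]), 'qvel': array([ 0.0008, -0.0025, -0.0013,  0.0007, -0.0023, -0.0004]), 'tau': array([  0.0034, -61.3623, -25.8604,   0.0694,   0.047 ,  -0.    ]), 'eef_pos': array([ 275.5867, -560.6762,  181.2217]), 'tcp_rot': array([-3.1406, -0.0001,  0.4568]), 'ft_force': array([ 0.6954, -0.5548, -0.6296]), 'moment': array([ 0.002 , -0.019 ,  0.0478]), 'grip_force': 0.0, 'opening': 1.0006228088588025}
```

View pics/scene0.png

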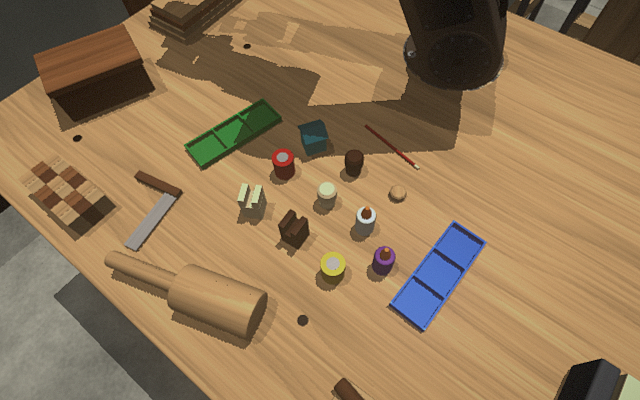

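View pics/top0.png

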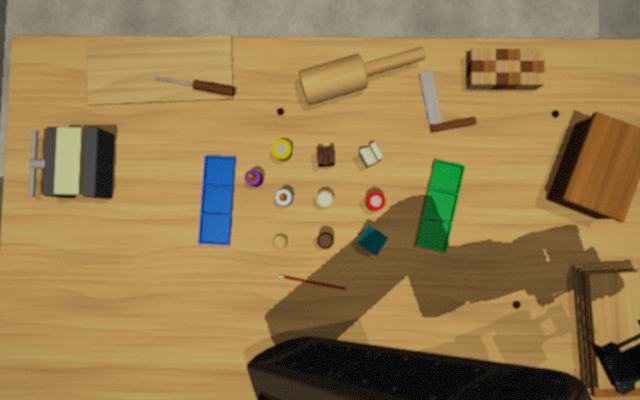

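The top view shows the blue tray at (218,200) and the green at (440,205). The stock in between is yellow tin (282,149), dark block (326,155), pale block (371,153), purple bottle (254,177), glue (284,197), pale knob (325,199), red tin (375,200), offcut (280,241), dark knob (325,240) and birdhouse (372,239). Next I'll take a zoomed crop and do colour localisation.

```bash
cat > h.py <<'E'
from cell import *
import cv2,numpy as np
np.set_printoptions(precision=1,suppress=True)
def ray(info,uv,z):
    K=np.array(info["K"]);T=np.array(info["cam_to_world"])
    d=T[:3,:3]@np.linalg.inv(K)@np.array([uv[0],uv[1],1.]);o=T[:3,3]
    return (o+d*(z-o[2])/d[2])[:2]
def blob(hsv,lo,hi,box):
    m=cv2.inRange(hsv,np.array(lo),np.array(hi)); k=np.zeros_like(m);x0,y0,x1,y1=box;k[y0:y1,x0:x1]=255
    m=cv2.morphologyEx(m&k,cv2.MORPH_CLOSE,np.ones((5,5)))
    c,_=cv2.findContours(m,cv2.RETR_EXTERNAL,cv2.CHAIN_APPROX_NONE)
    return max(c,key=cv2.contourArea)
E
python3 - <<'E'
from h import *
im=cv2.imread("pics/top0.png");I=camera_info("top");h=cv2.cvtColor(im,cv2.COLOR_BGR2HSV)
for n,lo,hi in(("blue",(105,120,60),(125,255,255)),("green",(50,120,40),(75,255,255))):
    c=blob(h,lo,hi,(180,130,480,270)); r=cv2.minAreaRect(c); b=cv2.boxPoints(r)
    p=np.array([ray(I,q,17) for q in b]); e=p[1]-p[0];f=p[2]-p[1]
    l=e if np.linalg.norm(e)>np.linalg.norm(f) else f
    print(n,ray(I,r[0],12),"L",np.linalg.norm(e),np.linalg.norm(f),"ang",np.degrees(np.arctan2(l[1],l[0])))
g={"ytin":(282,149,55),"dblk":(326,155,70),"pblk":(371,153,70),"purple":(254,177,80),"glue":(284,197,80),"pknob":(325,198,53),"rtin":(375,200,55),"off":(280,241,17),"dknob":(325,240,53),"bird":(372,239,60)}
for k,v in g.items(): print(k,ray(I,v[:2],v[2]))
cv2.imwrite("pics/crop.png",cv2.resize(im[130:265,190:480],None,fx=2.7,fy=2.7,interpolation=cv2.INTER_CUBIC))
E
```

```text
blue [539.5 266.2] L 210.0714483857356 73.0667089242811 ang -2.165463565829154
green [ 532.1 -268.2] L 211.35517455783096 73.68047193832464 ang -12.48176351929575
ytin [657.  106.3]
dblk [641.8   3.5]
pblk [647.4 -99.3]
purple [588.4 165.9]
glue [543.7  97. ]
pknob [544.1   4.9]
rtin [ 540.7 -110.4]
off [442.6 111.2]
dknob [447.4   3.7]
bird [ 451.3 -103.7]
```

View pics/crop.png

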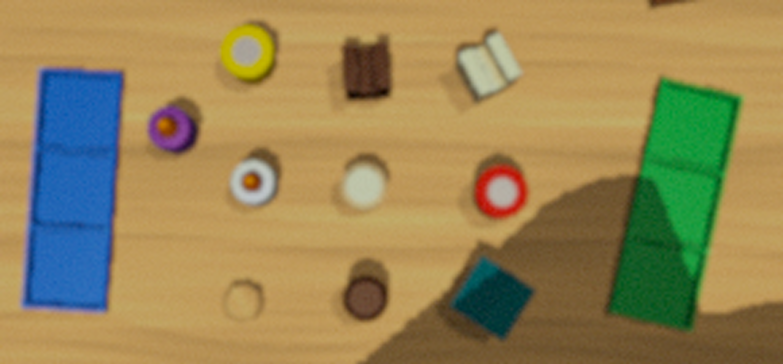

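The crop confirms the layout: pale slotted block rotated about 30°, dark block nearly square, the two knobs in the middle column. Now I'll move above the middle and look with the wrist camera.

>>> move_arm(
  commands=[
    [[1.3,2.8,1],[0,0,-1.3],0.75],
    [[1.3,2.8,1],[0,0,-1.3],0.75],
    [[1.3,2.8,1],[0,0,-1.3],0.75],
    [[1.3,2.8,1],[0,0,-1.3],0.75],
    [[1.3,2.8,1],[0,0,-1.3],0.75],
    [[1.3,2.8,1],[0,0,-1.3],0.75],
    [[1.3,2.8,1],[0,0,-1.3],0.75],
    [[1.3,2.8,1],[0,0,-1.3],0.75],
    [[1.3,2.8,1],[0,0,-1.3],0.75],
    [[1.3,2.8,1],[0,0,-1.3],0.75],
  ],
)

```text
t: 1.1
eef_pos: [405.9, -279.7, 282.0]
tcp_rot: [-3.141, 0.0, 0.229]
ft_force: [0.5, 0.1, -0.5]
opening: 0.751
grip_force: 0.0
```

>>> move_arm(
  commands=[
    [[1.3,2.8,1],[0,0,-1.3],0.75],
    [[1.3,2.8,1],[0,0,-1.3],0.75],
    [[1.3,2.8,1],[0,0,-1.3],0.75],
    [[1.3,2.8,1],[0,0,-1.3],0.75],
    [[1.3,2.8,1],[0,0,-1.3],0.75],
    [[1.3,2.8,1],[0,0,-1.3],0.75],
    [[1.3,2.8,1],[0,0,-1.3],0.75],
    [[1.3,2.8,1],[0,0,-1.3],0.75],
    [[1.3,2.8,1],[0,0,-1.3],0.75],
    [[1.3,2.8,1],[0,0,-1.3],0.75],
  ],
)

```text
t: 2.1
eef_pos: [536.0, 0.3, 382.0]
tcp_rot: [3.142, 0.0, 0.002]
ft_force: [-0.5, -0.1, -0.5]
opening: 0.752
grip_force: 0.0
```

```bash
python3 - <<'E'
from h import *
I=camera_info("wrist");im=read_camera("wrist");cv2.imwrite("pics/w0.png",im);np.savez("w0.npz",K=I["K"],cam_to_world=I["cam_to_world"])
print(np.array(I["K"]),np.array(I["cam_to_world"]));s=state();print(s["t"],s["eef_pos"],s["tcp_rot"],s["opening"])
E
```

```text
[[322.2   0.  318.1]
 [  0.  322.2 207. ]
 [  0.    0.    1. ]] [[  0.   -1.   -0.3 613.8]
 [ -1.   -0.   -0.    1.1]
 [  0.    0.3  -1.  584.3]
 [  0.    0.    0.    1. ]]
2.15 [537.5   3.3 383.2] [-3.1 -0.   0. ] 0.7527311900475726
```

View pics/w0.png

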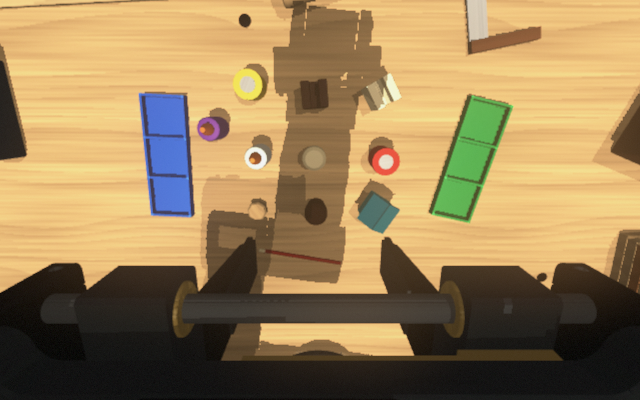

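The wrist view shows everything clearly: trays at (166,155) and (471,158), yellow tin (248,84), pale block (380,92), pale knob (314,157), red tin (385,161), dark knob (316,211). I'll measure from this view.

```bash
python3 - <<'E'
from h import *
W=np.load("w0.npz");im=cv2.imread("pics/w0.png");T=camera_info("top");t=cv2.imread("pics/top0.png")
def tray(im,I,lo,hi,box):
    c=blob(cv2.cvtColor(im,cv2.COLOR_BGR2HSV),lo,hi,box);b=cv2.boxPoints(cv2.minAreaRect(c))
    p=np.array([ray(I,q,15) for q in b]);r=cv2.minAreaRect(p.astype(np.float32));e=p[1]-p[0];f=p[2]-p[1]
    l=e if e@e>f@f else f; l=l*np.sign(l[0]); return p.mean(0),r[1],np.degrees(np.arctan2(l[1],l[0]))
print(tray(im,W,(105,120,60),(125,255,255),(100,60,230,240)));print(tray(im,W,(45,90,40),(75,255,255),(410,60,540,240)))
for n,uv,lo,hi,z in(("y",(248,84),(20,120,90),(33,255,255),50),("r",(385,161),(0,150,90),(6,255,255),50)):
    for nm,J,A,g in(("w",im,W,uv),("t",t,T,{"y":(282,149),"r":(375,200)}[n])):
        c=blob(cv2.cvtColor(J,cv2.COLOR_BGR2HSV),lo,hi,(g[0]-22,g[1]-22,g[0]+22,g[1]+22))
        (x,y),rr=cv2.minEnclosingCircle(c);print(n,nm,x,y,rr,ray(A,(x,y),48))
for n,uv in(("pk",(314,157)),("dk",(316,211)),("pb",(380,90)),("dblk",(314,94))): print(n,ray(W,uv,{"p":40,"d":40}[n[0]] if n[1]=="k" else 50))
a=cv2.resize(im[60:240,225:415],None,fx=3,fy=3,interpolation=cv2.INTER_CUBIC);cv2.imwrite("pics/wc.png",a)
E
```

```text
(array([538.5, 270.1]), (81.64300537109375, 227.65924072265625), np.float64(-2.447887225740886))
(array([ 532.2, -269.1]), (81.79806518554688, 226.94491577148438), np.float64(-12.949522737501658))
y w 249.58982849121094 83.30169677734375 17.79568862915039 [659.9 107.8]
y t 282.5813903808594 153.0 26.569246292114258 [648.7 105.5]
r w 385.1216125488281 160.8783721923828 13.771488189697266 [ 539.6 -110.9]
r t 374.8214416503906 200.35714721679688 9.60750961303711 [ 540.3 -110.6]
pk [544.7   7.5]
dk [449.8   4. ]
pb [650.5 -95.8]
dblk [644.3   7.3]
```

View pics/wc.png

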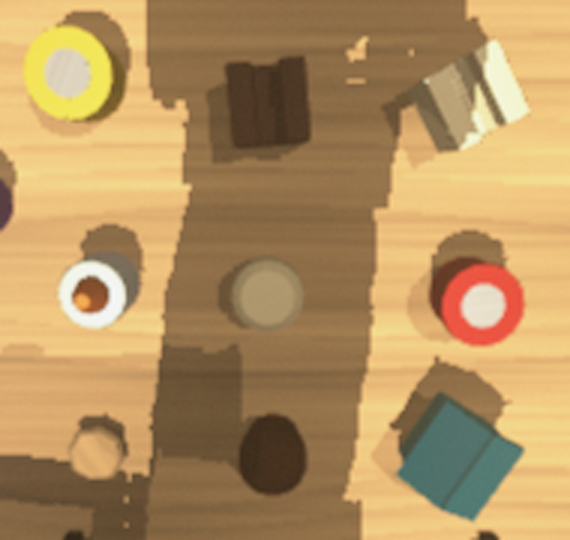

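Crop reading: pale knob top at (267,294), dark knob at (272,454). Pale block top corners are about (418,84), (493,40), (528,112), (458,150), with the slot running from (440,70) to (482,135).

```bash
python3 - <<'E'
from h import *
W=np.load("w0.npz");T=camera_info("top")
w=lambda x,y,z:ray(W,((x+.5)/3-.5+225,(y+.5)/3-.5+60),z)
print("pk",w(267,294,52),"dk",w(272,450,45),"y",w(68,72,55),"r",w(483,305,55))
P=np.array([w(x,y,70) for x,y in((418,84),(493,40),(528,112),(458,150))]);print(P,P.mean(0))
for a,b in((0,1),(1,2),(2,3),(3,0)):
    d=P[b]-P[a];print(np.linalg.norm(d),np.degrees(np.arctan2(d[1],d[0])))
t=lambda x,y,z:ray(T,(x/2.7+190,y/2.7+130),z)
P=np.array([t(x,y,70) for x,y in((457,65),(494,31),(522,76),(483,100))]);print("top",P,P.mean(0))
print("top pk",t(363,186,50),"dk",t(366,297,48),"y",t(247,51,55))
E
```

```text
pk [545.1   7.9] dk [453.7   5.2] y [658.8 109.9] r [ 539.8 -110.4]
[[ 652.4  -68. ]
 [ 672.9 -104.2]
 [ 639.3 -124. ]
 [ 620.8  -89.7]] [646.3 -96.5]
41.6570140986278 -60.41626190082146
39.06674828330492 -149.5474783539945
38.95229901520096 118.25621494984702
38.3028991816421 34.537497307089474
top [[ 644.7  -72.5]
 [ 674.  -103.6]
 [ 635.8 -127.5]
 [ 615.1  -94.7]] [642.4 -99.6]
top pk [542.2   6.2] dk [447.3   2.5] y [657.3 107.5]
```

>>> move_arm(
  commands=[
    [[0.7,0.4,-4],[0,0,0],0.75],
    [[0,0,-4],[0,0,0],0.75],
    [[0,0,-4],[0,0,0],0.75],
    [[0,0,-4],[0,0,0],0.75],
    [[0,0,-4],[0,0,0],0.75],
    [[0,0,-4],[0,0,0],0.75],
    [[0,0,-4],[0,0,0],0.75],
    [[0,0,-4],[0,0,0],0.75],
    [[0,0,-3],[0,0,0],0.75],
    [[0,0,-1.2],[0,0,0],0.75],
  ],
)

```text
t: 3.15
eef_pos: [541.2, 3.2, 17.1]
tcp_rot: [-3.141, 0.004, 0.003]
ft_force: [0.8, -0.0, 0.7]
opening: 0.749
grip_force: 0.0
```

>>> move_arm(
  commands=[
    [[0,0,0],[0,0,0],0.2],
    [[0,0,0],[0,0,0],0.2],
    [[0,0,0],[0,0,0],0.2],
    [[0,0,0],[0,0,0],0.2],
    [[0,0,0],[0,0,0],0.2],
    [[0,0,0],[0,0,0],0.2],
    [[0,0,0],[0,0,0],0.2],
    [[0,0,0],[0,0,0],0.2],
  ],
)

```text
t: 3.95
eef_pos: [545.4, 4.5, 23.4]
tcp_rot: [-3.141, -0.007, 0.002]
ft_force: [-1.3, 13.7, 36.1]
opening: 0.207
grip_force: 18.8
```

```bash
python3 - <<'E'
from h import *
im=read_camera("wrist");s=state();print(s["eef_pos"],s["opening"],s["ft_force"],s["grip_force"])
sc=read_camera("scene")
a=cv2.resize(sc[90:290,230:430],(500,500),interpolation=cv2.INTER_CUBIC)
cv2.imwrite("pics/c1.png",a)
E
```

```text
[545.4   4.4  23.4] 0.2039418464530448 [-2.1 15.  36.6] 18.69984795451046
```

View pics/c1.png

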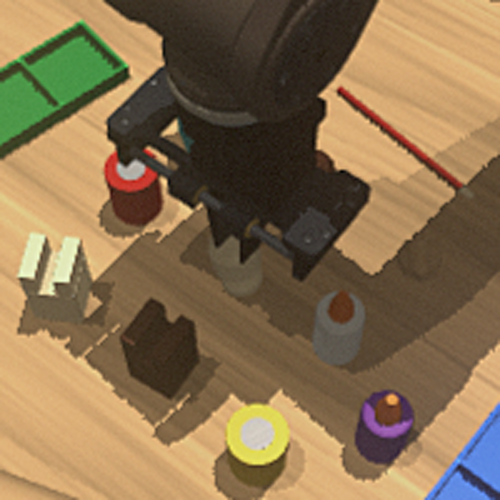

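The scene crop shows the gripper over the pale knob, with the other things untouched. The opening is too small for a head grip, so I'll check with the wrist camera.

```bash
python3 - <<'E'
from h import *
im=read_camera("wrist");sc=read_camera("scene")
a=cv2.resize(im[100:400,170:470],(500,500),interpolation=cv2.INTER_CUBIC)
b=cv2.convertScaleAbs(cv2.resize(sc[165:225,300:350],(300,500)[:1]+(360,),interpolation=cv2.INTER_CUBIC),alpha=1.6)
b=cv2.copyMakeBorder(b,0,140,0,0,cv2.BORDER_CONSTANT)
cv2.imwrite("pics/c2.png",np.hstack([cv2.convertScaleAbs(a,alpha=1.5),b]))
E
```

```text
(no output)
```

View pics/c2.png

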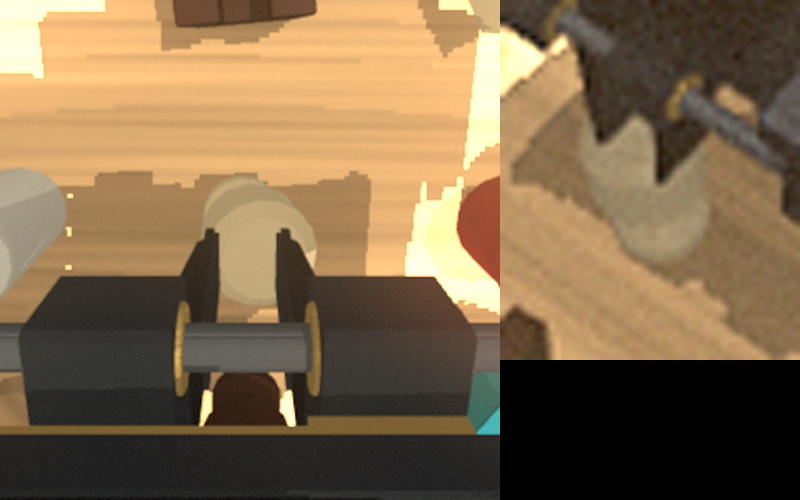

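```bash
python3 - <<'E'
from h import *
I=camera_info("wrist");K=np.array(I["K"]);T=np.linalg.inv(np.array(I["cam_to_world"]));s=state();p=s["eef_pos"];print(p,np.array(I["cam_to_world"])[:3,3])
def pr(q):
    c=T@np.r_[q,1];u=K@c[:3];u=u[:2]/u[2];return (u-[170,100])*5/3
for dy in(-10,10):
    for dz in(0,19,40):print(dy,dz,pr([p[0],p[1]+dy,p[2]+dz]))
f=lambda x,y,z:ray(I,(x*.6+170,y*.6+100),z)
for z in(30,40,55):print("head",z,f(265,252,z),"width",f(213,252,z)-f(317,252,z))
for z in(0,15,23):print("foottop edge",z,f(243,180,z),"left",f(204,215,z))
for q in([544,7,0],[527,7,0],[561,7,0],[544,7,55]):print(q,pr(q))
E
```

```text
[545.4   4.4  23.5] [621.7   4.9 226.5]
-10 0 [272.6 225.4]
-10 19 [275.  243.6]
-10 40 [278.1 268.1]
10 0 [222.9 225.2]
10 19 [220.7 243.4]
10 40 [217.6 267.9]
head 30 [536.7  -2.4] width [-0.1 41.1]
head 40 [541.  -2.] width [-0.1 39. ]
head 55 [547.5  -1.5] width [-0.1 35.9]
foottop edge 0 [557.7   6.5] left [541.4  23.9]
foottop edge 15 [561.9   6.4] left [546.7  22.7]
foottop edge 23 [564.2   6.4] left [549.6  22. ]
[544, 7, 0] [241.9 209.6]
[527, 7, 0] [241.9 245.2]
[561, 7, 0] [241.9 172.8]
[544, 7, 55] [240.4 261.2]
```

The picture shows the fingers closed deep into the head, with the knob still about upright. I'll open slowly and look again before closing more gently.

>>> move_arm(
  commands=[
    [[0,0,0],[0,0,0],0.25],
    [[0,0,0],[0,0,0],0.3],
    [[0,0,0],[0,0,0],0.35],
    [[0,0,0],[0,0,0],0.4],
    [[0,0,0],[0,0,0],0.45],
    [[0,0,0],[0,0,0],0.5],
    [[0,0,0],[0,0,0],0.6],
    [[0,0,0],[0,0,0],0.75],
    [[0,0,0],[0,0,0],0.75],
  ],
)

```text
t: 5.05
eef_pos: [542.6, 3.0, 19.7]
tcp_rot: [3.141, 0.0, 0.003]
ft_force: [0.4, -0.6, 0.1]
opening: 0.695
grip_force: 0.0
```

```bash
python3 - <<'E'
from h import *
s=state();print(s["eef_pos"],s["opening"],s["ft_force"])
im=read_camera("wrist")
a=cv2.resize(im[100:400,170:470],(500,500),interpolation=cv2.INTER_CUBIC)
cv2.imwrite("pics/c3.png",cv2.convertScaleAbs(a,alpha=1.5))
E
```

```text
[542.6   3.   19.7] 0.6952551809763102 [ 0.4 -0.6  0.1]
```

View pics/c3.png

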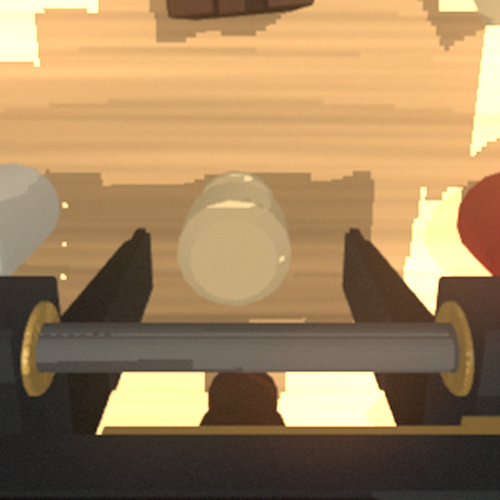

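The knob is back upright with its head at (235,250) in the crop. The fingertips seem to sit around z = 50, higher than the TCP reading suggests, so I'll settle that with a gentle touch on bare bench at about (430,175).

>>> move_arm(
  commands=[
    [[0,0,3],[0,0,0],0.7],
    [[0,0,4],[0,0,0],0.7],
    [[0,0,4],[0,0,0],0.5],
    [[-2,3,2],[0,0,0],0.3],
    [[-2,3,0],[0,0,0],0],
    [[-2,3,0],[0,0,0],0],
    [[-2,3,0],[0,0,0],0],
    [[-2,3,-2],[0,0,0],0],
    [[-1.2,2.4,-4],[0,0,0],0],
    [[0,0,-2],[0,0,0],0],
  ],
)

```text
t: 6.1
eef_pos: [428.3, 178.8, 68.1]
tcp_rot: [3.141, 0.002, 0.006]
ft_force: [-0.1, -1.2, 1.0]
opening: 0.084
grip_force: 0.0
```

>>> move_arm(
  commands=[
    [[0,0,-2],[0,0,0],0],
    [[0,0,-1],[0,0,0],0],
    [[0,0,-1],[0,0,0],0],
    [[0,0,-0.5],[0,0,0],0],
    [[0,0,-0.5],[0,0,0],0],
    [[0,0,-0.3],[0,0,0],0],
    [[0,0,0],[0,0,0],0],
  ],
)

```text
t: 6.8
eef_pos: [430.7, 177.0, 16.8]
tcp_rot: [3.141, -0.0, 0.003]
ft_force: [0.4, -0.0, -0.5]
opening: 0.005
grip_force: 0.0
```

```bash
python3 - <<'E'
from h import *
I=camera_info("wrist");s=state();print(s["eef_pos"],s["opening"],s["ft_force"])
im=read_camera("wrist");p=s["eef_pos"]
K=np.array(I["K"]);T=np.linalg.inv(np.array(I["cam_to_world"]))
def pr(q):
    c=T@np.r_[q,1];u=K@c[:3];u=u[:2]/u[2];return (u-[220,150])*3
for dx in(-10,0,10):
  for dz in(0,30):print(dx,dz,pr(p+[dx,0,dz]))
a=cv2.resize(im[150:350,220:420],(600,600),interpolation=cv2.INTER_CUBIC)
cv2.imwrite("pics/c4.png",cv2.convertScaleAbs(a,alpha=1.4))
E
```

```text
[430.7 177.   16.8] 0.004649786980415871 [ 0.4 -0.  -0.5]
-10 0 [295.8 297. ]
-10 30 [296.1 358.3]
0 0 [296.  255.6]
0 30 [296.4 311.4]
10 0 [296.2 213.1]
10 30 [296.6 263.1]
```

View pics/c4.png

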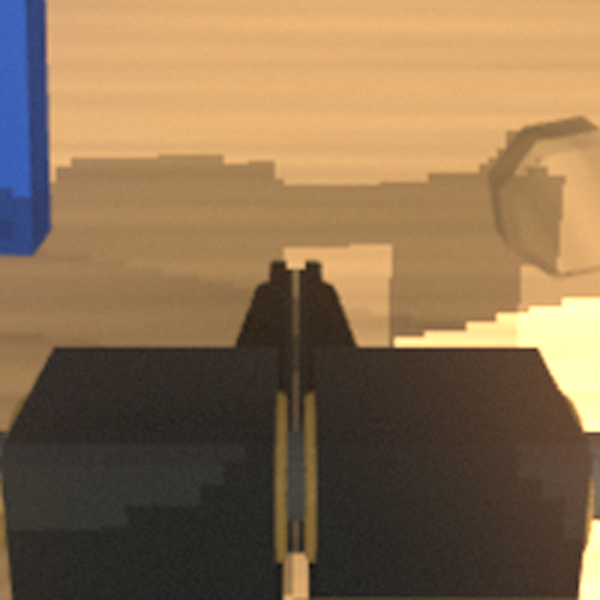

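The shut fingertips appear at (296,262). That fits either a thin tip at the TCP or tips about 30 mm higher, so I'll continue downward carefully.

>>> move_arm(
  commands=[
    [[0,0,-0.5],[0,0,0],0],
    [[0,0,-0.4],[0,0,0],0],
    [[0,0,-0.3],[0,0,0],0],
    [[0,0,-0.2],[0,0,0],0],
    [[0,0,-0.2],[0,0,0],0],
    [[0,0,-0.2],[0,0,0],0],
    [[0,0,0],[0,0,0],0],
  ],
)

```text
t: 7.55
eef_pos: [430.6, 177.0, -1.4]
tcp_rot: [3.141, 0.0, 0.003]
ft_force: [0.3, 0.7, 0.5]
opening: 0.007
grip_force: 0.0
```

>>> move_arm(
  commands=[
    [[0,0,-0.2],[0,0,0],0],
    [[0,0,-0.2],[0,0,0],0],
    [[0,0,-0.2],[0,0,0],0],
    [[0,0,-0.2],[0,0,0],0],
    [[0,0,-0.2],[0,0,0],0],
    [[0,0,-0.2],[0,0,0],0],
    [[0,0,-0.1],[0,0,0],0],
  ],
)

```text
t: 8.25
eef_pos: [430.6, 177.0, -14.5]
tcp_rot: [3.141, 0.0, 0.003]
ft_force: [-0.1, -0.5, -1.0]
opening: 0.002
grip_force: 0.0
```

>>> move_arm(
  commands=[
    [[0,0,-0.2],[0,0,0],0],
    [[0,0,-0.2],[0,0,0],0],
    [[0,0,-0.2],[0,0,0],0],
    [[0,0,-0.2],[0,0,0],0],
    [[0,0,-0.1],[0,0,0],0],
  ],
)

```text
t: 8.75
eef_pos: [430.6, 177.1, -23.5]
tcp_rot: [3.141, 0.0, 0.003]
ft_force: [-0.1, -0.5, -0.8]
opening: 0.005
grip_force: 0.0
```

>>> move_arm(
  commands=[
    [[0,0,-0.2],[0,0,0],0],
    [[0,0,-0.1],[0,0,0],0],
    [[0,0,-0.1],[0,0,0],0],
    [[0,0,-0.1],[0,0,0],0],
  ],
)

```text
t: 9.15
eef_pos: [430.7, 177.1, -28.3]
tcp_rot: [3.142, -0.0, 0.003]
ft_force: [-0.7, -0.2, -0.2]
opening: 0.007
grip_force: 0.0
```

>>> move_arm(
  commands=[
    [[0,0,-0.1],[0,0,0],0],
    [[0,0,-0.1],[0,0,0],0],
    [[0,0,-0.1],[0,0,0],0],
    [[0,0,-0.1],[0,0,0],0],
    [[0,0,0],[0,0,0],0],
  ],
)

```text
t: 9.65
eef_pos: [430.6, 177.1, -32.4]
tcp_rot: [3.141, 0.0, 0.003]
ft_force: [-0.0, 0.5, 0.1]
opening: 0.004
grip_force: 0.0
```

>>> move_arm(
  commands=[
    [[0,0,-0.1],[0,0,0],0],
    [[0,0,-0.1],[0,0,0],0],
    [[0,0,-0.1],[0,0,0],0],
    [[0,0,-0.1],[0,0,0],0],
    [[0,0,0],[0,0,0],0],
  ],
)

```text
t: 10.15
eef_pos: [430.9, 177.1, -32.9]
tcp_rot: [-3.141, -0.003, 0.003]
ft_force: [-11.2, -5.2, 66.4]
opening: 0.003
grip_force: 33.1
```

The fingers touch the bench at a reported z of about -32.5, so the real tips are some 32 mm above the reported TCP. I'll back off, then work out how high the gripper's body really sits.

>>> move_arm(
  commands=[
    [[0,0,1],[0,0,0],0],
    [[0,0,3],[0,0,0],0.2],
    [[0,0,3],[0,0,0],0.4],
    [[0,0,4],[0,0,0],0.5],
    [[0,0,3],[0,0,0],0.6],
  ],
)

```text
t: 10.65
eef_pos: [430.8, 177.1, 105.8]
tcp_rot: [-3.141, -0.001, 0.003]
ft_force: [0.1, 1.2, -0.8]
opening: 0.286
grip_force: 0.0
```

```bash
python3 - <<'E'
from h import *
I=camera_info("wrist");s=state();p=s["eef_pos"];print(p,s["opening"],s["ft_force"])
K=np.array(I["K"]);C=np.array(I["cam_to_world"]);T=np.linalg.inv(C);print("cam rel",C[:3,3]-p, C[:3,2]*100)
def pr(q):
    c=T@np.r_[q,1];u=K@c[:3];u=u[:2]/u[2];return u
for dx in(10,15,20,37.5):
  for dz in(32,60,78,90,110):print(dx,dz,pr(p+[dx,0,dz]), pr(p+[dx,60,dz])[0]-pr(p+[dx,0,dz])[0])
cv2.imwrite("pics/c5.png",read_camera("scene")[0:200,180:480])
# FK check of joint geometry: radius/height
print(s["joints"])
E
```

```text
[430.8 177.1 105.8] 0.28577507878390335 [ 0.1  1.2 -0.8]
cam rel [ 77.6   0.7 202.5] [-27.5  -0.1 -96.1]
10 32 [318.9 238.9] -105.97285708367167
10 60 [319.  260.4] -124.31731647142604
10 78 [319.1 278.6] -139.88386668462698
10 90 [319.2 293.5] -152.62458734618875
10 110 [319.4 325.4] -179.93963410782297
15 32 [318.9 230.6] -106.77836583081677
15 60 [319.  250.8] -125.42729874813597
15 78 [319.2 268. ] -141.29080113925744
15 90 [319.3 282.1] -154.30101819619605
15 110 [319.5 312.4] -182.27440828316512
20 32 [318.9 222.1] -107.59621385165192
20 60 [319.1 241. ] -126.55728081910004
20 78 [319.2 257.2] -142.72632468163437
20 90 [319.3 270.4] -156.0146859425989
20 110 [319.6 299. ] -184.67056783435635
37.5 32 [319.1 191.6] -110.56005993927226
37.5 60 [319.3 205.5] -130.67777455120986
37.5 78 [319.4 217.5] -147.98884086945526
37.5 90 [319.6 227.5] -162.32440005159899
37.5 110 [319.9 249.2] -193.57717350134502
[ 0.2  0.4  2.  -0.   0.7  1.8]
```

View pics/c5.png

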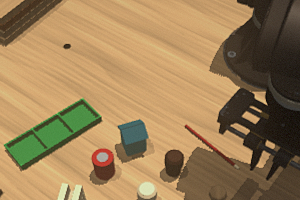

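The scene crop shows the remaining stock undisturbed. From here on I take true tip height as reported z + 32.5, and choose grasp yaws that keep the body off tall neighbours in either case. Pale knob first, at yaw 45°.

>>> move_arm(
  commands=[
    [[1.9,-2.8,0],[0,0,7.5],0.75],
    [[1.9,-2.8,0],[0,0,7.5],0.75],
    [[1.9,-2.8,0],[0,0,7.5],0.75],
    [[1.9,-2.8,0],[0,0,7.5],0.75],
    [[1.9,-2.8,0],[0,0,7.5],0.75],
    [[1.9,-2.9,0],[0,0,7.5],0.75],
    [[0,0,-2],[0,0,0],0.75],
    [[0,0,0],[0,0,0],0.75],
  ],
)

```text
t: 11.5
eef_pos: [543.6, 7.4, 81.7]
tcp_rot: [-3.139, 0.002, 0.787]
ft_force: [-0.6, 0.5, -0.2]
opening: 0.755
grip_force: 0.0
```

>>> move_arm(
  commands=[
    [[0,0,-3],[0,0,0],0.75],
    [[0,0,-3],[0,0,0],0.75],
    [[0,0,-2],[0,0,0],0.75],
    [[0,0,-1.4],[0,0,0],0.75],
    [[0,0,-0.3],[0,0,0],0.75],
    [[0,0,0],[0,0,0],0.6],
    [[0,0,0],[0,0,0],0.5],
    [[0,0,0],[0,0,0],0.3],
    [[0,0,0],[0,0,0],0.2],
    [[0,0,0],[0,0,0],0.2],
  ],
)

```text
t: 12.5
eef_pos: [544.9, 8.1, -12.7]
tcp_rot: [3.141, -0.0, 0.788]
ft_force: [-1.3, -0.3, 4.1]
opening: 0.411
grip_force: 30.0
```

>>> move_arm(
  commands=[
    [[0,0,3],[0,0,0],0.2],
    [[0,0,4],[0,0,0],0.2],
    [[0,0,4],[0,0,0],0.2],
    [[-1.1,3.8,0],[0,0,-6.5],0.2],
    [[-1.1,3.8,0],[0,0,-6.5],0.2],
    [[-1.1,3.8,0],[0,0,-6.5],0.2],
    [[-1.1,3.8,0],[0,0,-6.5],0.2],
    [[-1.1,3.8,0],[0,0,-6.5],0.2],
    [[-1.1,3.8,0],[0,0,-6.5],0.2],
    [[-1,3.5,0],[0,0,-6.5],0.2],
  ],
)

```text
t: 13.5
eef_pos: [467.9, 272.7, 96.9]
tcp_rot: [3.142, -0.0, -0.01]
ft_force: [1.2, -0.3, -0.4]
opening: 0.41
grip_force: 30.0
```

>>> move_arm(
  commands=[
    [[0,0,-3],[0,0,0],0.2],
    [[0,0,-3],[0,0,0],0.2],
    [[0,0,-2],[0,0,0],0.2],
    [[0,0,-1],[0,0,0],0.2],
    [[0,0,-0.6],[0,0,0],0.2],
    [[0,0,-0.3],[0,0,0],0.2],
    [[0,0,-0.2],[0,0,0],0.2],
    [[0,0,0],[0,0,0],0.2],
  ],
)

```text
t: 14.3
eef_pos: [469.0, 271.1, -3.8]
tcp_rot: [-3.141, -0.001, -0.006]
ft_force: [0.2, 0.3, -0.7]
opening: 0.412
grip_force: 30.0
```

>>> move_arm(
  commands=[
    [[0,0,-0.2],[0,0,0],0.2],
    [[0,0,-0.2],[0,0,0],0.2],
    [[0,0,0],[0,0,0],0.2],
    [[0,0,0],[0,0,0],0.45],
    [[0,0,0],[0,0,0],0.5],
    [[0,0,0],[0,0,0],0.6],
    [[0,0,0],[0,0,0],0.65],
    [[0,0,3],[0,0,0],0.7],
    [[0,0,4],[0,0,0],0.75],
    [[0,0,4],[0,0,0],0.75],
  ],
)

```text
t: 15.3
eef_pos: [468.3, 270.9, 102.7]
tcp_rot: [3.141, 0.001, -0.006]
ft_force: [0.6, -0.2, -0.9]
opening: 0.742
grip_force: 0.0
```

```bash
python3 - <<'E'
from h import *
I=camera_info("wrist");s=state();print(s["eef_pos"],s["opening"],s["ft_force"])
im=read_camera("wrist")
K=np.array(I["K"]);T=np.linalg.inv(np.array(I["cam_to_world"]))
def pr(q):
    c=T@np.r_[q,1.];u=K@c[:3];return u[:2]/u[2]
print(pr([469,271,60]),pr([469,271,5]))
a=im[100:400,120:560];cv2.imwrite("pics/c6.png",a)
E
```

```text
[468.3 270.9 102.7] 0.7422176560011997 [ 0.6 -0.2 -0.9]
[318.4 215. ] [318.3 197.7]
```

View pics/c6.png

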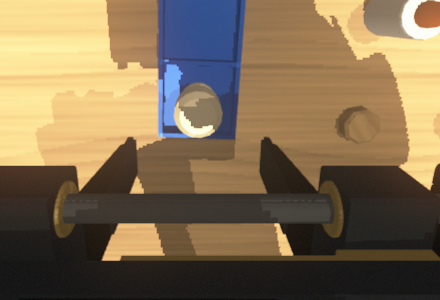

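The pale knob stands in the near blue compartment, at (198,112) in the crop. Red tin next.

>>> move_arm(
  commands=[
    [[0.7,-3.8,0],[0,0,0],0.75],
    [[0.7,-3.8,0],[0,0,0],0.75],
    [[0.7,-3.8,0],[0,0,0],0.75],
    [[0.7,-3.8,0],[0,0,0],0.75],
    [[0.7,-3.8,0],[0,0,0],0.75],
    [[0.7,-3.8,0],[0,0,0],0.75],
    [[0.7,-3.8,0],[0,0,0],0.75],
    [[0.7,-3.8,0],[0,0,0],0.75],
    [[0.7,-3.9,0],[0,0,0],0.75],
    [[0.9,-3.9,0],[0,0,0],0.75],
  ],
)

```text
t: 16.35
eef_pos: [540.6, -112.6, 101.6]
tcp_rot: [3.142, 0.0, -0.006]
ft_force: [-0.2, 0.9, 0.6]
opening: 0.747
grip_force: 0.0
```

>>> move_arm(
  commands=[
    [[0,0,-3],[0,0,0],0.75],
    [[0,0,-3],[0,0,0],0.75],
    [[0,0,-3],[0,0,0],0.75],
    [[0,0,-1.5],[0,0,0],0.75],
    [[0,0,-0.8],[0,0,0],0.75],
    [[0,0,0],[0,0,0],0.65],
    [[0,0,0],[0,0,0],0.5],
    [[0,0,0],[0,0,0],0.4],
    [[0,0,0],[0,0,0],0.25],
    [[0,0,0],[0,0,0],0.25],
  ],
)

```text
t: 17.35
eef_pos: [541.1, -111.0, -10.4]
tcp_rot: [3.141, -0.001, -0.006]
ft_force: [-0.0, 0.7, 6.3]
opening: 0.479
grip_force: 30.0
```

>>> move_arm(
  commands=[
    [[0,0,3],[0,0,0],0.25],
    [[0,0,4],[0,0,4],0.25],
    [[0,0,4],[0,0,6],0.25],
    [[0.6,3.5,0],[0,0,8],0.25],
    [[0.6,3.5,0],[0,0,8],0.25],
    [[0.6,3.5,0],[0,0,8],0.25],
    [[0.6,3.5,0],[0,0,8],0.25],
    [[0.6,3.5,0],[0,0,8],0.25],
    [[0.6,3.5,0],[0,0,8],0.25],
    [[0.6,3.5,0],[0,0,8],0.25],
  ],
)

```text
t: 18.35
eef_pos: [582.6, 135.6, 98.9]
tcp_rot: [3.141, 0.0, 1.152]
ft_force: [1.9, -0.4, -1.7]
opening: 0.478
grip_force: 30.0
```

>>> move_arm(
  commands=[
    [[0.7,3.5,0],[0,0,8],0.25],
    [[0.7,3.5,0],[0,0,8],0.25],
    [[0.7,3.5,0],[0,0,6],0.25],
    [[0.5,2.6,0],[0,0,0],0.25],
    [[0,0,-3],[0,0,0],0.25],
    [[0,0,-3],[0,0,0],0.25],
    [[0,0,0],[0,0,0],0.25],
  ],
)

```text
t: 19.05
eef_pos: [606.4, 264.6, 35.2]
tcp_rot: [-3.136, 0.002, 1.531]
ft_force: [-0.0, 0.3, -1.0]
opening: 0.482
grip_force: 30.0
```

>>> move_arm(
  commands=[
    [[0.2,0,-2],[0,0,0],0.25],
    [[0,0,-1.2],[0,0,0],0.25],
    [[0,0,-0.4],[0,0,0],0.25],
    [[0,0,-0.3],[0,0,0],0.25],
    [[0,0,-0.2],[0,0,0],0.25],
    [[0,0,0],[0,0,0],0.25],
  ],
)

```text
t: 19.65
eef_pos: [610.9, 265.1, -1.8]
tcp_rot: [3.141, -0.0, 1.53]
ft_force: [0.1, 0.2, -0.9]
opening: 0.474
grip_force: 30.0
```

>>> move_arm(
  commands=[
    [[0,0,-0.2],[0,0,0],0.25],
    [[0,0,-0.2],[0,0,0],0.25],
    [[0,0,0],[0,0,0],0.45],
    [[0,0,0],[0,0,0],0.52],
    [[0,0,0],[0,0,0],0.6],
    [[0,0,0],[0,0,0],0.65],
    [[0,0,0],[0,0,0],0.65],
    [[0,0,3],[0,0,0],0.7],
    [[0,0,4],[0,0,0],0.75],
    [[0,0,4],[0,0,0],0.75],
  ],
)

```text
t: 20.65
eef_pos: [610.4, 264.9, 104.6]
tcp_rot: [-3.141, 0.0, 1.53]
ft_force: [0.9, 0.5, -0.1]
opening: 0.741
grip_force: 0.0
```

>>> move_arm(
  commands=[
    [[1,-3.1,0],[0,0,8.4],0.75],
    [[1,-3.1,0],[0,0,8.4],0.75],
    [[1,-3.1,0],[0,0,8.4],0.75],
    [[1,-3.1,0],[0,0,8.4],0.75],
    [[0.8,-3.2,0],[0,0,8.4],0.75],
    [[0,0,-3],[0,0,0],0.75],
    [[0,0,0],[0,0,0],0.75],
  ],
)

```text
t: 21.35
eef_pos: [657.1, 107.9, 70.7]
tcp_rot: [-3.138, -0.003, 2.261]
ft_force: [-0.7, 0.3, -0.5]
opening: 0.751
grip_force: 0.0
```

>>> move_arm(
  commands=[
    [[0,0,-3],[0,0,0],0.75],
    [[0,0,-3],[0,0,0],0.75],
    [[0,0,-1.5],[0,0,0],0.75],
    [[0,0,-0.9],[0,0,0],0.75],
    [[0,0,0],[0,0,0],0.7],
    [[0,0,0],[0,0,0],0.6],
    [[0,0,0],[0,0,0],0.5],
    [[0,0,0],[0,0,0],0.4],
    [[0,0,0],[0,0,0],0.25],
    [[0,0,0],[0,0,0],0.25],
  ],
)

```text
t: 22.35
eef_pos: [659.2, 109.1, -9.4]
tcp_rot: [3.14, 0.001, 2.263]
ft_force: [-0.4, 0.6, 5.9]
opening: 0.476
grip_force: 30.0
```

>>> move_arm(
  commands=[
    [[0,0,3],[0,0,0],0.25],
    [[0,0,4],[0,0,0],0.25],
    [[0,0,4],[0,0,0],0.25],
    [[-1.3,-3.8,0],[0,0,3.8],0.25],
    [[-1.3,-3.8,0],[0,0,3.8],0.25],
    [[-1.3,-3.8,0],[0,0,3.8],0.25],
    [[-1.3,-3.8,0],[0,0,3.8],0.25],
    [[-1.3,-3.8,0],[0,0,3.8],0.25],
    [[-1.3,-3.8,0],[0,0,3.8],0.25],
    [[-1.3,-3.8,0],[0,0,3.8],0.25],
  ],
)

```text
t: 23.35
eef_pos: [566.8, -158.3, 99.7]
tcp_rot: [3.142, -0.0, 2.73]
ft_force: [0.4, -0.0, -1.9]
opening: 0.477
grip_force: 30.0
```

>>> move_arm(
  commands=[
    [[-1.2,-3.8,0],[0,0,3.8],0.25],
    [[-1.2,-3.8,0],[0,0,3.8],0.25],
    [[-1.2,-3.6,0],[0,0,3.4],0.25],
    [[0,0,-3],[0,0,0],0.25],
    [[0,0,-3],[0,0,0],0.25],
    [[0,0,-2],[0,0,0],0.25],
    [[0,0,-1],[0,0,0],0.25],
    [[0,0,0],[0,0,0],0.25],
    [[0,0,0],[0,0,0],0.25],
  ],
)

```text
t: 24.25
eef_pos: [532.1, -269.1, 10.5]
tcp_rot: [-3.141, 0.001, 2.92]
ft_force: [0.6, -1.2, -2.2]
opening: 0.477
grip_force: 30.0
```

Positioned over the middle green compartment; lower 1.4 cm and release.

>>> move_arm(
  commands=[
    [[0,0,-0.8],[0,0,0],0.25],
    [[0,0,-0.4],[0,0,0],0.25],
    [[0,0,-0.2],[0,0,0],0.25],
    [[0,0,0],[0,0,0],0.45],
    [[0,0,0],[0,0,0],0.52],
    [[0,0,0],[0,0,0],0.6],
    [[0,0,0],[0,0,0],0.65],
    [[0,0,3],[0,0,0],0.7],
    [[0,0,4],[0,0,0],0.75],
    [[0,0,4],[0,0,0],0.75],
  ],
)

```text
t: 25.25
eef_pos: [531.4, -268.8, 106.9]
tcp_rot: [3.141, -0.001, 2.919]
ft_force: [1.0, 0.2, -0.3]
opening: 0.747
grip_force: 0.0
```

>>> move_arm(
  commands=[
    [[-0.9,3,0],[0,0,-8.5],0.75],
    [[-0.9,3,0],[0,0,-8.5],0.75],
    [[-0.9,3,0],[0,0,-8.5],0.75],
    [[-0.9,3,0],[0,0,-8.5],0.75],
    [[-0.9,3,0],[0,0,-8.5],0.75],
    [[-0.9,3,0],[0,0,-8.5],0.75],
    [[-0.9,3,0],[0,0,-8.5],0.75],
    [[-0.9,3,0],[0,0,-8.5],0.75],
    [[-0.9,3.3,0],[0,0,-8.5],0.75],
    [[0,0,0],[0,0,0],0.75],
  ],
)

```text
t: 26.25
eef_pos: [449.4, 6.6, 106.0]
tcp_rot: [-3.141, -0.0, 1.58]
ft_force: [-0.3, 0.4, 0.7]
opening: 0.754
grip_force: 0.0
```

```bash
python3 - <<'E'
from h import *
I=camera_info("wrist");s=state();print(s["eef_pos"],s["tcp_rot"],s["opening"])
im=read_camera("wrist");t=read_camera("top");cv2.imwrite("pics/top2.png",t)
K=np.array(I["K"]);T=np.linalg.inv(np.array(I["cam_to_world"]))
c=T@np.array([450,4,50,1.]);u=K@c[:3];print(u[:2]/u[2])
a=cv2.resize(t[130:270,190:480],None,fx=1.5,fy=1.5);b=cv2.resize(im,(435,272));cv2.imwrite("pics/c7.png",np.vstack([b,a]))
E
```

```text
[449.4   6.6 106. ] [-3.1 -0.   1.6] 0.753916652683237
[319.  214.8]
```

View pics/c7.png

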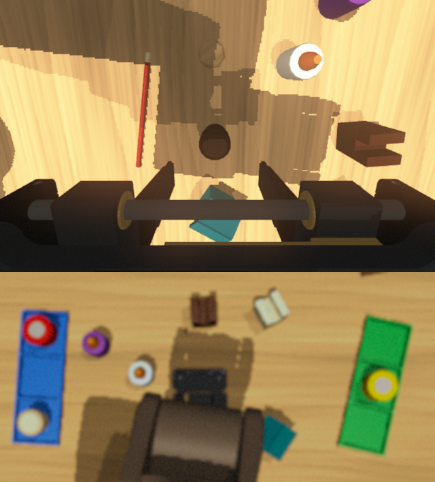

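The wrist view has the dark knob centred between the fingers at (214,142). The top view shows the red tin and pale knob in the blue tray, and the yellow tin in the middle of the green one. I'll grasp the dark knob now.

>>> move_arm(
  commands=[
    [[0,-0.1,-3],[0,0,0],0.75],
    [[0,0,-3],[0,0,0],0.75],
    [[0,0,-3],[0,0,0],0.75],
    [[0,0,-1.8],[0,0,0],0.75],
    [[0,0,-0.9],[0,0,0],0.75],
    [[0,0,0],[0,0,0],0.6],
    [[0,0,0],[0,0,0],0.5],
    [[0,0,0],[0,0,0],0.35],
    [[0,0,0],[0,0,0],0.2],
    [[0,0,0],[0,0,0],0.2],
  ],
)

```text
t: 27.35
eef_pos: [451.0, 3.0, -10.6]
tcp_rot: [3.14, 0.0, 1.585]
ft_force: [-0.6, -0.3, 6.0]
opening: 0.416
grip_force: 30.0
```

>>> move_arm(
  commands=[
    [[0,0,3],[0,0,0],0.2],
    [[0,0,4],[0,0,0],0.2],
    [[0,0,4],[0,0,8],0.2],
    [[0.2,-2.8,0],[0,0,8.5],0.2],
    [[0.2,-2.8,0],[0,0,8.5],0.2],
    [[0.2,-2.8,0],[0,0,8.5],0.2],
    [[0.2,-2.8,0],[0,0,8.5],0.2],
    [[0.2,-2.8,0],[0,0,8.5],0.2],
    [[0.2,-2.8,0],[0,0,8.5],0.2],
    [[0.1,-2.8,0],[0,0,8.5],0.2],
  ],
)

```text
t: 28.35
eef_pos: [463.7, -194.1, 99.0]
tcp_rot: [3.142, 0.0, 2.769]
ft_force: [-0.4, 0.8, 0.2]
opening: 0.411
grip_force: 30.0
```

>>> move_arm(
  commands=[
    [[0,-3,0],[0,0,8.5],0.2],
    [[0,-3,0],[0,0,0],0.2],
    [[0,0,-3],[0,0,0],0.2],
    [[0,0,-3],[0,0,0],0.2],
    [[0,0,-2],[0,0,0],0.2],
    [[0,0,-1],[0,0,0],0.2],
    [[0,0,0],[0,0,0],0.2],
    [[0,0,0],[0,0,0],0.2],
  ],
)

```text
t: 29.15
eef_pos: [464.1, -253.1, 9.5]
tcp_rot: [-3.141, 0.001, 2.911]
ft_force: [-0.1, 0.9, -0.4]
opening: 0.408
grip_force: 30.0
```

>>> move_arm(
  commands=[
    [[0,0,-0.8],[0,0,0],0.2],
    [[0,0,-0.4],[0,0,0],0.2],
    [[0,0,-0.2],[0,0,0],0.2],
    [[0,0,0],[0,0,0],0.4],
    [[0,0,0],[0,0,0],0.46],
    [[0,0,0],[0,0,0],0.54],
    [[0,0,0],[0,0,0],0.62],
    [[0,0,3],[0,0,0],0.65],
    [[0,0,4],[0,0,0],0.75],
    [[0,0,4],[0,0,0],0.75],
  ],
)

```text
t: 30.15
eef_pos: [463.4, -252.7, 105.9]
tcp_rot: [3.141, -0.001, 2.911]
ft_force: [1.3, -0.2, 0.3]
opening: 0.734
grip_force: 0.0
```

>>> move_arm(
  commands=[
    [[3,2.6,0],[0,0,-7.6],0.75],
    [[3,2.6,0],[0,0,-7.6],0.75],
    [[3,2.6,0],[0,0,-7.6],0.75],
    [[3,2.6,0],[0,0,-7.6],0.75],
    [[3,2.6,0],[0,0,-7.6],0.75],
    [[3.1,2.5,0],[0,0,-7.6],0.75],
    [[0,0,0],[0,0,0],0.75],
    [[0,0,0],[0,0,0],0.75],
  ],
)

```text
t: 30.95
eef_pos: [644.6, -97.2, 104.3]
tcp_rot: [-3.141, -0.0, 2.117]
ft_force: [-0.8, 0.7, 0.2]
opening: 0.745
grip_force: 0.0
```

```bash
python3 - <<'E'
from h import *
I=camera_info("wrist");s=state();print(s["eef_pos"],s["tcp_rot"]);np.savez("w8.npz",K=I["K"],cam_to_world=I["cam_to_world"])
im=read_camera("wrist");cv2.imwrite("pics/w8.png",im)
cv2.imwrite("pics/c8.png",cv2.resize(im[120:320,200:440],None,fx=3,fy=3,interpolation=cv2.INTER_CUBIC))
E
```

```text
[644.6 -97.2 104.3] [-3.1 -0.   2.1]
```

View pics/c8.png

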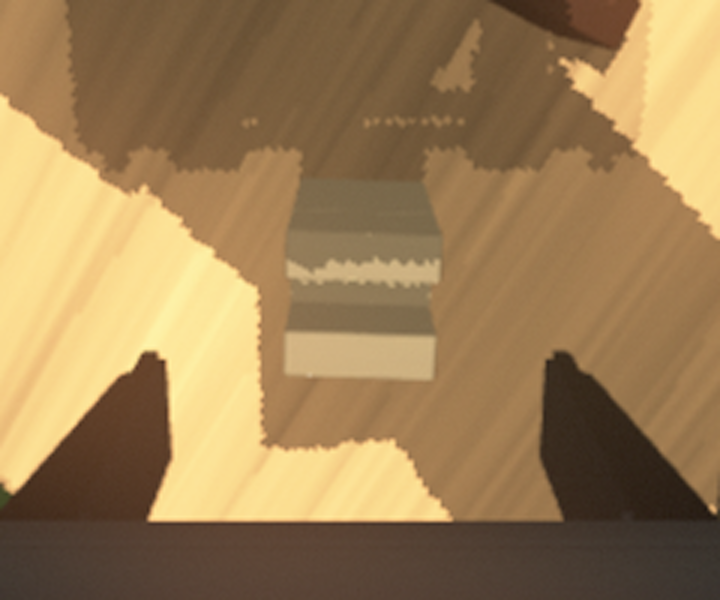

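The block lies square between the fingers, centred at about (363,305), with the slot along the closing direction. I'll grasp a bit higher so its top stays clear of the palm.

>>> move_arm(
  commands=[
    [[0,0,-3],[0,0,0],0.75],
    [[0,0,-3],[0,0,0],0.75],
    [[0,0,-3],[0,0,0],0.75],
    [[0,0,-1.2],[0,0,0],0.75],
    [[0,0,-0.5],[0,0,0],0.75],
    [[0,0,0],[0,0,0],0.6],
    [[0,0,0],[0,0,0],0.5],
    [[0,0,0],[0,0,0],0.35],
    [[0,0,0],[0,0,0],0.2],
    [[0,0,0],[0,0,0],0.2],
  ],
)

```text
t: 32.0
eef_pos: [645.1, -97.9, -1.5]
tcp_rot: [3.141, 0.001, 2.115]
ft_force: [-0.7, -0.0, 4.3]
opening: 0.421
grip_force: 30.0
```

>>> move_arm(
  commands=[
    [[0,0,3],[0,0,0],0.2],
    [[0,0,4],[0,0,0],0.2],
    [[0,0,3],[0,0,0],0.2],
    [[-0.8,-3.1,0],[0,0,7.7],0.2],
    [[-0.8,-3.1,0],[0,0,7.7],0.2],
    [[-0.8,-3.1,0],[0,0,7.7],0.2],
    [[-0.7,-3.1,0],[0,0,7.7],0.2],
    [[-0.7,-3.1,0],[0,0,7.7],0.2],
    [[-0.7,-3.1,0],[0,0,7.7],0.2],
    [[0,0,0],[0,0,0],0.2],
  ],
)

```text
t: 33.0
eef_pos: [598.8, -287.3, 97.7]
tcp_rot: [-3.141, 0.0, 2.923]
ft_force: [-0.2, 0.8, -0.5]
opening: 0.418
grip_force: 30.0
```

>>> move_arm(
  commands=[
    [[0,0,-3],[0,0,0],0.2],
    [[0,0,-3],[0,0,0],0.2],
    [[0,0,-2],[0,0,0],0.2],
    [[0,0,-0.5],[0,0,0],0.2],
    [[0,0,0],[0,0,0],0.2],
    [[0,0,0],[0,0,0],0.2],
  ],
)

```text
t: 33.6
eef_pos: [600.3, -283.9, 13.9]
tcp_rot: [-3.141, 0.001, 2.921]
ft_force: [-0.5, 0.1, -1.1]
opening: 0.421
grip_force: 30.0
```

>>> move_arm(
  commands=[
    [[0,0,-0.5],[0,0,0],0.2],
    [[0,0,-0.3],[0,0,0],0.2],
    [[0,0,-0.2],[0,0,0],0.2],
    [[0,0,0],[0,0,0],0.42],
    [[0,0,0],[0,0,0],0.46],
    [[0,0,0],[0,0,0],0.54],
    [[0,0,0],[0,0,0],0.62],
    [[0,0,3],[0,0,0],0.65],
    [[0,0,4],[0,0,0],0.75],
    [[0,0,4],[0,0,0],0.75],
  ],
)

```text
t: 34.6
eef_pos: [599.4, -283.8, 113.6]
tcp_rot: [3.141, -0.001, 2.921]
ft_force: [0.5, -0.4, -0.2]
opening: 0.731
grip_force: 0.0
```

```bash
python3 - <<'E'
from h import *
s=state();print(s["eef_pos"],s["ft_force"])
t=read_camera("top");sc=read_camera("scene")
cv2.imwrite("pics/c9.png",np.hstack([cv2.resize(t[130:270,190:480],None,fx=1.4,fy=1.4),cv2.resize(sc[90:330,170:490],(392,196))[:196]]) if 0 else np.vstack([cv2.resize(t[130:265,190:480],(580,270)),cv2.resize(sc[85:335,180:490],(580,325))]))
E
```

```text
[ 599.4 -283.8  113.6] [ 0.5 -0.4 -0.2]
```

View pics/c9.png

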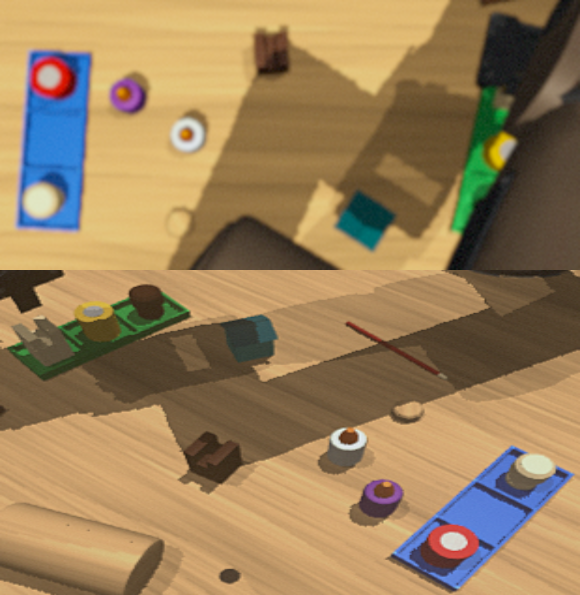

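Both pictures show all five kit pieces upright in their own compartments. The dark block, glue bottle and birdhouse are standing where they were. Handing in.

```bash
python3 -c "
from cell import env
print(env.job_done())"
```

```text
the job is handed in; nothing more can be done
None
```

I handed the job in at about 35 s: all five kit pieces stand upright in their own compartments of the right trays, and the dark block, glue bottle and birdhouse still stand where they were, judging by the last pictures; no verdict came back.

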